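# Lock the press fixture and hold a small round gas tank down in its sprung cradle

### The arm

A 6-joint arm with a two-finger parallel gripper is mounted at the origin on the work surface. World frame = base frame: x ahead of the robot, y to its left, z up, the work surface at z = 0. Lengths are in m, angles in rad, forces in N, time in s.
With the tool pointing down it reaches from about 0.35 to 0.85 m from the base axis. Payload 8.1 kg.
Tool frame: the origin (TCP) lies at the very end of the fingers, on their centre line; the grasp point (between the pads) lies 19 mm behind it; z points along the fingers, x is the direction in which the jaws open and shut, and the axes are right-handed (so a half turn about z gives the same grasp; the last joint's range is limited). The gripper opens to 93 mm and grips with 3 to 60 N. Pads are 15 mm wide; open, the fingers measure 128 mm over their backs; the gripper's body (75 mm by 188 mm) begins 65 mm behind the grasp point.
Start: joints at [-1.357, 0.13, 1.488, -0, 1.523, -0.085], TCP at [0.177, -0.573, 0.219] pointing down, gripper open.
Joint ranges: [-2.96, 2.96], [-0.89, 2.26], [0.02, 2.5], [-1.34, 4.48], [0, 2.73], [-2.66, 2.66]. Speed limits (rad/s): [2.39, 2.39, 2.79, 3.14, 3.14, 3.14].

### API

Orientations are given as a rotation vector (axis times angle).
In Python, from plant import robot gives the robot as it stands. The module is installed in compiled form; this text tells all that it offers.
- The arm moves only by the tool jog_arm, never from a script. Its argument "commands" is one flat list of numbers, 5 for each row, row after row: the gripper's target within -1 to 1 (shut at 1, half-way at 0, fully open at -1), then the shift along the tool's x, y, z in m, then the turn about the tool's z in degrees. A call has 1 to 20 rows; each row shifts and turns the commanded pose from where the row before left it, along the tool's axes as they then stand; what a row does not reach is not made up. A row lasts 1/12 s, in which the tool goes at most 41.7 mm and 7.16 degrees, less where a joint would pass 70% of its speed; a pose out of reach is approached as far as the arm can. A call is refused whole if a number of a shift passes 0.0417 or a number of a turn 7.16, either way. A call with a gripper value outside its range is refused whole. The fingers move at their own pace and stop on an object; "grip_force" is the grip in N (left out, the last holds). Time passes only in rows, so rows that do not move let the fingers close. It gives the time, the measured TCP pose, the force and the opening at its end, in the units of the state.
- robot.read_state(): the state, without advancing time (a new reading comes with each control period).
- robot.read_camera(name): name is "scene" or "side" or "wrist"; returns a dict with "img" (384x512x3 uint8, blue, green, red), "vfov" (degrees; the focal length in pixels is half the picture's height over the tangent of half this angle, whatever the lens; pixels are square), "cx", "cy" (the principal point, pixels), "k1" (the pictures are not rectified: a ray, as slopes to the right and down, at radius r is drawn at 1 + k1 r^2 times it, then the intrinsics apply), "extrinsics" (4x4, takes a point from world to camera coordinates). Camera axes: x right, y down, z forward; pixel columns grow to the right and rows downward; lengths in m; the calibration is good to about 2 mm. A picture is of the moment at which its call begins. There is no depth.
- robot.close_job(): hands the job in, once; it reports no verdict.
Trained networks look in a picture, given as the dict that the camera call returned (one of the last four; its "shot" number tells which), for a name from the list of things; names that differ only in an ending like _2 or _b are one class to them, and where a whole thing is asked for, a point or a joint stands for the part that bears it (a point fixed in the world has none). Each returns a list of dicts, best first, with "score" (0 to 1); they miss things now and then, are a little off and sometimes report something else, mostly with a low value. They report only what shows in the picture. A call takes as long as a camera call. They do not tell look-alikes from the thing itself.
- robot.recognise(thing, picture): "box" ([centre column, centre row, width, height] as shares, 0 to 1, of the picture: columns of its width, rows of its height, round what is visible of it).
- robot.pinpoint(thing, picture): "position" ([row, column] as shares, 0 to 1, of the picture: columns of its width, rows of its height: a listed point, or the origin of a listed thing).
The state is a dict: "t": time; "q": joint angles; "dq": joint speeds; "joint_torque": joint torques, N m; "tool_pos": TCP position; "orientation": TCP orientation; "force": force on the tool from outside, world axes, zero at the start; "wrist_torque": the same for the moment, N m; "opening": finger opening in m.
Only numpy, scipy, OpenCV 4.12 (cv2) and the standard library are available. Lean on these libraries where they do the work, as an engineer would, in place of code of your own. Each camera call takes 0.05 s, during which the arm holds its last target.

### The job

Take the standing mallet, knock the press fixture's steel lock pin fully down with it (never with the gripper), then stand the mallet upright on the bare bench and let go. Pick up the round-bellied steel tank by its neck, set it upright in the sprung ring cradle, press it down until the ring reaches its bottom stop, and finish while still gripping it and holding it down. Leave the slim canister and the capped bottle where they stand.

Things in the scene. Friction and masses are not known exactly. Their poses are not given: they have to be found in the camera images.
- fixture: press fixture, fixed to the bench: aluminium base plate 120 x 240 x 12 mm thick. Origin: centre of the plate's underside, on the bench; z up. The ring cradle is centred 60 mm from the origin along the fixture's own +y, the lock pin 60 mm along its own -y.
- cradle_mouth (a point): centre of the top face of the ring cradle, a black ring of 72 mm outer and 48 mm inner diameter, 16 mm thick, on a coil spring between two thin guide rods (rods 44 mm to either side of the ring's centre along the fixture's x, 64 mm high). Unpressed, its top is 60 mm above the bench. Open below down to the base plate. The belly of the tank sits on the inner edge of the ring, the tank's flat underside then about 6 mm below this point. Moves with the ring; z up.
- cradle (a joint): how far the ring is pressed down, m: 0 up (unpressed), 0.018 at the bottom stop. About 5 N starts it moving, about 16 N holds it at the stop; it springs back up when let go.
- lockpin_top (a point): centre of the flat top of the lock pin, an upright steel pin of 14 mm diameter in a dark 50 x 50 mm block whose top is 40 mm above the bench. With the pin fully up its top is 63 mm above the bench, fully down 48 mm. Moves with the pin; z up.
- lockpin (a joint): how far the pin is driven down, m: 0 fully up, 0.015 fully down; starts within 0.003 of the top. It takes about 8 N to drive, has a stiff sleeve and stays where it is left.
- mallet_mid (a point): mallet standing upright on its head: white round head of 44 mm diameter, 55 mm high, flat underneath, below an upright round wooden handle of 22 mm diameter; 145 mm tall in all, about 0.3 kg. This point lies on its axis half-way up (72.5 mm above the head's flat face); z along the handle, up.
- tank_mid (a point): round-bellied steel gas tank like a small flask, standing upright: belly of 66 mm diameter (its centre 29 mm above the underside) on a flat underside of 31 mm diameter, and a straight neck of 24 mm diameter from 61 to 100 mm above the underside; 105 mm tall in all, about 0.25 kg. This point lies on its axis half-way up (52.5 mm above the underside); z along the neck, up.
- canister: bystander: slim straight steel canister, 40 mm diameter, 100 mm tall, standing; origin at the centre of its underside
- solvent: bystander: plastic bottle with a cap, 44 mm diameter, 100 mm tall, standing; origin at the centre of its underside
There are look-alikes about, which are no part of the job. What is shaped like the part that bears mallet_mid but blue is not meant. What is shaped like the part that bears tank_mid but green is not meant.

How it is judged:
By the outcome, as a careful person would: the job done as asked, in the order asked, and still so for the second after the job is handed in, while the arm keeps its last pose, push and grip.
It also fails if it takes over 61 s, if anything falls off the work surface, if the arm or the gripper's body presses on something with over 40 N, if the wrist force passes 120 N, or if a joint passes its speed limit or range.

## Working session

There is one attempt and no reset: what is moved stays moved. The work goes in short steps, Python scripts to look and compute and a tool call to move; the robot and the scene stay as the last step left them, time stands still between calls to the robot, and variables do not carry over. Pictures are saved under pics/ and viewed, and the job is handed in when it is done.

Besides the shell and the picture viewer there is one more tool, called after "Request:" in YAML: its name, and indented under it one key for each argument. jog_arm: Moves the arm, as the interface text tells. Its arguments: {"type":"object","properties":{"commands":{"type":"array"},"grip_force":{"type":"number"}},"required":["commands"]}

```bash
mkdir -p pics; ls
cat > h.py <<'E'
import numpy as np, cv2
from plant import robot
def save(c,name,crop=None,scale=1):
    im=c["img"]
    if crop: im=im[crop[1]:crop[3],crop[0]:crop[2]]
    if scale!=1: im=cv2.resize(im,None,fx=scale,fy=scale,interpolation=cv2.INTER_CUBIC)
    cv2.imwrite("pics/"+name,im)
def ray(c,u,v):
    f=192/np.tan(np.radians(c["vfov"])/2)
    x=(u-c["cx"])/f;y=(v-c["cy"])/f
    a,b=x,y
    for _ in range(30):
        r2=a*a+b*b; a=x/(1+c["k1"]*r2); b=y/(1+c["k1"]*r2)
    E=np.array(c["extrinsics"]);R=E[:3,:3];t=E[:3,3]
    return -R.T@t, R.T@np.array([a,b,1.])
def onz(c,u,v,z):
    o,d=ray(c,u,v); return o+d*(z-o[2])/d[2]
def proj(c,p):
    E=np.array(c["extrinsics"]);q=E[:3,:3]@np.array(p)+E[:3,3]
    f=192/np.tan(np.radians(c["vfov"])/2)
    a,b=q[:2]/q[2];k=1+c["k1"]*(a*a+b*b)
    return np.array([a*k*f+c["cx"],b*k*f+c["cy"]])
def tri(l):
    A=np.zeros((3,3));B=np.zeros(3)
    for o,d in l:
        d=d/np.linalg.norm(d);P=np.eye(3)-np.outer(d,d);A+=P;B+=P@o
    x=np.linalg.solve(A,B); return x,[np.linalg.norm((np.eye(3)-np.outer(d,d)/(d@d))@(x-o)) for o,d in l]
E
python3 - <<'E'
from h import *
for n in ["scene","side","wrist"]:
    c=robot.read_camera(n); save(c,n+"0.png"); print(n,c["vfov"],c["k1"],np.round(ray(c,256,192)[0],3))
    for t in ["fixture","cradle_mouth","lockpin_top","mallet_mid","tank_mid","canister","solvent"]:
        print(t,[(np.round([p["position"][1]*512,p["position"][0]*384],1).tolist(),round(p["score"],2)) for p in robot.pinpoint(t,c)])
print(robot.read_state())
E
```

```text
pics
scene 54.300110698132656 0.02729526334816485 [0.947 0.487 0.661]
fixture [([244.7, 183.7], 0.9)]
cradle_mouth [([256.4, 183.8], 0.78)]
lockpin_top [([228.2, 154.0], 0.6)]
mallet_mid [([304.1, 269.9], 0.84), ([306.9, 328.3], 0.66)]
tank_mid [([201.4, 124.9], 0.89), ([248.6, 117.9], 0.85), ([154.1, 159.2], 0.39)]
canister [([154.2, 159.6], 0.82)]
solvent [([342.1, 243.9], 0.7), ([206.4, 123.2], 0.39)]
side 45.61327889088065 -0.1853825450680662 [-0.017  0.637  0.867]
fixture [([268.4, 197.1], 0.55)]
cradle_mouth [([251.0, 191.1], 0.84), ([154.2, 219.3], 0.6), ([326.9, 155.8], 0.2)]
lockpin_top [([285.8, 167.7], 0.52)]
mallet_mid [([112.7, 226.2], 0.71), ([151.2, 222.5], 0.67)]
tank_mid [([352.2, 177.9], 0.66), ([328.1, 152.5], 0.57)]
canister [([294.1, 137.9], 0.86)]
solvent [([207.6, 267.5], 0.96)]
wrist 60.63497121778463 0.013819498118186812 [ 0.242 -0.552  0.385]
fixture []
cradle_mouth []
lockpin_top []
mallet_mid []
tank_mid []
canister []
solvent []
{'t': 1.2, 'q': array([-1.35739007e+00,  1.30416607e-01,  1.48823525e+00,  2.48745319e-05,
        1.52302911e+00, -8.53811644e-02]), 'dq': array([-0.00311683,  0.00027824, -0.00037138,  0.00044245, -0.0004815 ,
        0.00014671]), 'joint_torque': array([ 7.64774886e-04, -5.59755778e+01, -4.92060363e+01,  7.66448071e-02,
        2.22709979e-02,  7.68440373e-06]), 'tool_pos': array([ 0.17665302, -0.57338043,  0.21860591]), 'orientation': array([-2.52727119e+00,  1.86601742e+00,  7.83923888e-05]), 'force': array([ 0.83131416, -0.01041464, -0.11916844]), 'wrist_torque': array([-0.03134226,  0.00196578, -0.07351793]), 'opening': 0.09291212326482734}
```

View pics/scene0.png

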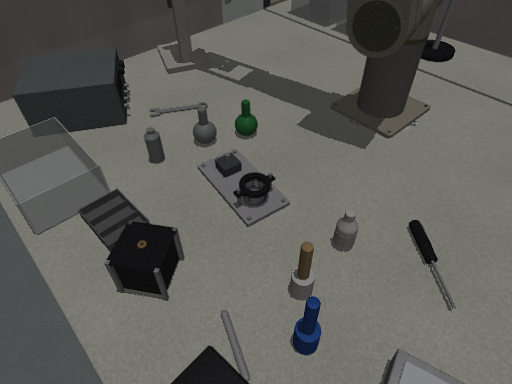

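View pics/side0.png

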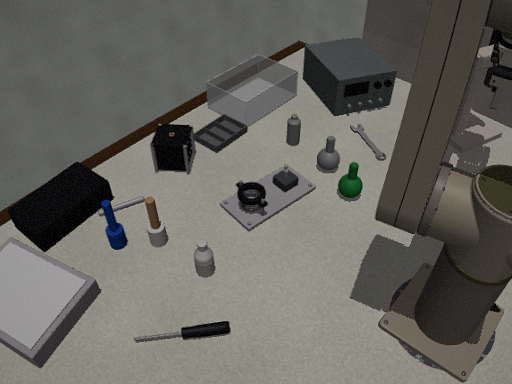

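View pics/wrist0.png

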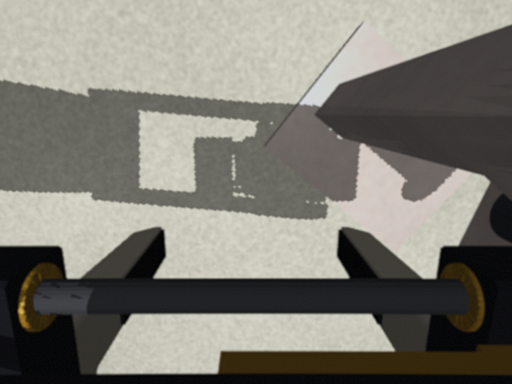

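The scene picture shows mallets at (304,270), wooden handle and white head, and (307,328), blue. It shows flasks at (204,128), grey steel, and (247,120), green. The white/wood mallet and the grey tank fit the description. I'll triangulate them and check with an enlarged crop.

Run:
```python
from h import *
s=robot.read_camera("scene"); d=robot.read_camera("side")
import pickle
pickle.dump((s,d),open("sd.pkl","wb"))
P={"cradle":((256.4,183.8),(251,191.1)),"pin":((228.2,154),(285.8,167.7)),"mallet":((304.1,269.9),(151.2,222.5)),"tank":((201.4,124.9),(328.1,152.5)),"fixture":((244.7,183.7),(268.4,197.1)),"canister":((154.2,159.6),(294.1,137.9)),"solv":((342.1,243.9),(207.6,267.5))}
for k,(a,b) in P.items():
    x,e=tri([ray(s,*a),ray(d,*b)]); print(k,np.round(x,4),np.round(e,4))
a=cv2.resize(s["img"][90:360,130:380],None,fx=1.6,fy=1.6*1,interpolation=cv2.INTER_CUBIC)
b=cv2.resize(d["img"][100:290,90:390],None,fx=1.3,fy=1.3,interpolation=cv2.INTER_CUBIC)
H=max(a.shape[0],b.shape[0]);o=np.zeros((H,a.shape[1]+b.shape[1],3),np.uint8);o[:a.shape[0],:a.shape[1]]=a;o[:b.shape[0],a.shape[1]:]=b
print(o.shape);cv2.imwrite("pics/z1.png",o)
```

```text
cradle [0.5405 0.0306 0.0601] [0.0036 0.0036]
pin [ 0.5259 -0.0898  0.0673] [0.0046 0.0046]
mallet [0.6365 0.2692 0.0737] [0.002 0.002]
tank [ 0.4926 -0.2446  0.0501] [0.0013 0.0013]
fixture [ 0.5276 -0.0255  0.0083] [0.0013 0.0013]
canister [ 0.64   -0.276  -0.0011] [0.0063 0.0063]
solv [ 0.4867  0.2438 -0.0005] [0.0058 0.0058]
(432, 790, 3)
```

View pics/z1.png

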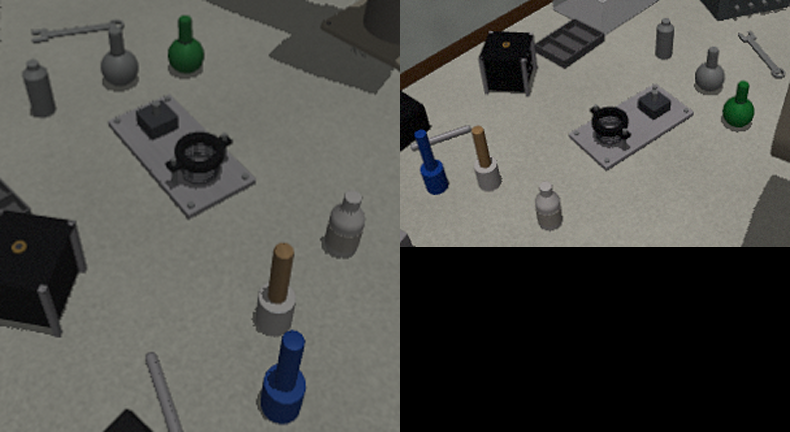

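Crop confirmed: the wooden-handled, white-headed mallet is at scene (304,270) and the grey steel tank at (204,128). The blue and green ones are look-alikes. Next I'll refine the fixture's pose and the neighbours' positions.

Run:
```python
from h import *
import pickle
s,d=pickle.load(open("sd.pkl","rb"))
for k,(a,b) in {"blue":((306.9,328.3),(112.7,226.2)),"green":((248.6,117.9),(352.2,177.9))}.items():
    x,e=tri([ray(s,*a),ray(d,*b)]); print(k,np.round(x,4),np.round(e,4))
# overlay with yaw from pin->cradle
def draw(c,o,yaw,sc,crop):
    im=cv2.resize(c["img"],None,fx=sc,fy=sc,interpolation=cv2.INTER_CUBIC)
    R=np.array([[np.cos(yaw),-np.sin(yaw)],[np.sin(yaw),np.cos(yaw)]])
    def w(x,y,z): return proj(c,[*(np.array(o)+R@[x,y]),z])*sc+sc/2
    pts=[w(x,y,.012) for x,y in [(-.06,-.12),(.06,-.12),(.06,.12),(-.06,.12)]]
    cv2.polylines(im,[np.int32(pts)],1,(0,0,255),1)
    cv2.polylines(im,[np.int32([w(.036*np.cos(t),.06+.036*np.sin(t),.06) for t in np.linspace(0,6.28,40)])],1,(0,255,0),1)
    cv2.polylines(im,[np.int32([w(x,-.06+y,.04) for x,y in [(-.025,-.025),(.025,-.025),(.025,.025),(-.025,.025)]])],1,(255,0,255),1)
    cv2.polylines(im,[np.int32([w(.007*np.cos(t),-.06+.007*np.sin(t),.063) for t in np.linspace(0,6.28,40)])],1,(0,255,255),1)
    u=w(0,0,0);u=np.int32(u);return im[u[1]-230:u[1]+230,u[0]-195:u[0]+195]
o=[.5325,-.0285];yaw=-np.arctan2(.0146,.1204);print(yaw)
cv2.imwrite("pics/ov.png",np.hstack([draw(s,o,yaw,4,0),draw(d,o,yaw,4,0)]))
```

```text
blue [0.7065 0.3382 0.0605] [0.0016 0.0016]
green [ 0.3768 -0.184   0.0567] [0.0057 0.0057]
-0.12067327667610331
```

View pics/ov.png

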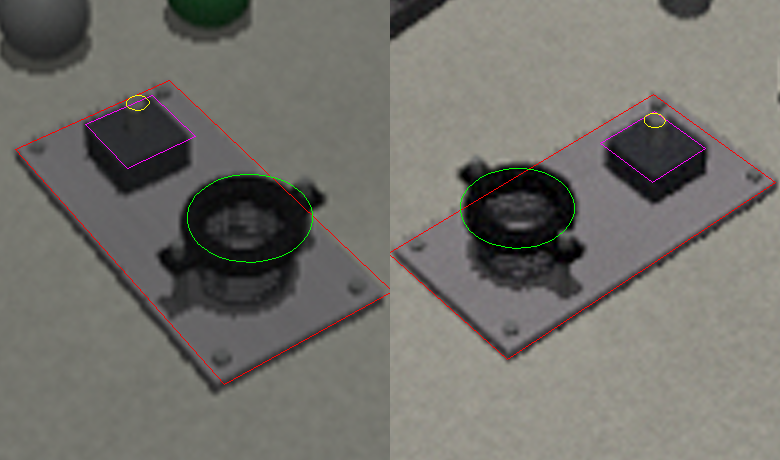

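Request:
jog_arm:
  commands: [-1,0,0,0,-7,-1,0,0,0,-7,-1,0,0,0,-7,-1,0,0,0,-7,-1,-0.0115,-0.0385,0,0,-1,-0.0115,-0.0385,0,0,-1,-0.0115,-0.0385,0,0,-1,-0.0115,-0.0385,0,0,-1,-0.0115,-0.0385,0,0,-1,-0.0115,-0.0385,0,0,-1,-0.0115,-0.0385,0,0,-1,-0.0115,-0.0385,0,0,-1,-0.0115,-0.0385,0,0,-1,-0.0115,-0.0385,0,0,-1,-0.0115,-0.0385,0,0,-1,-0.0115,-0.0385,0,0,-1,-0.0115,-0.0385,0,0,-1,-0.0115,-0.0385,0,0,-1,-0.0115,-0.0385,0,0,-1,-0.0115,-0.0385,0,0]

```text
t: 2.97
tool_pos: [0.4816, -0.005, 0.219]
orientation: [-2.904, 1.199, -0.002]
force: [1.5, -1.4, 0.2]
opening: 0.0928
```

Request:
jog_arm:
  commands: [-1,-0.0105,-0.038,0,0,-1,-0.0105,-0.038,0,0,-1,-0.0105,-0.038,0,0,-1,-0.0105,-0.038,0,0,-1,-0.0105,-0.038,0,0,-1,-0.0105,-0.038,0,0,-1,0,0,0,0]

```text
t: 3.55
tool_pos: [0.5982, 0.2046, 0.2161]
orientation: [-2.906, 1.193, 0.004]
force: [1.2, 0.7, -0.7]
opening: 0.0929
```

```bash
cat >> h.py <<'E'
def axes(st):
    R,_=cv2.Rodrigues(np.array(st["orientation"],float)); return R
def togo(p,st=None):
    st=st or robot.read_state(); R=axes(st); print("heading",np.degrees(np.arctan2(R[1,0],R[0,0])),"tilt",np.degrees(np.arccos(-R[2,2])),"pos",np.round(st["tool_pos"],4),"F",np.round(st["force"],2),"t",st["t"],"open",st["opening"])
    print("togo tool",np.round(R.T@(np.array(p)-st["tool_pos"]),4))
E
python3 - <<'E'
from h import *
togo([.6365,.2692,.095])
c=robot.read_camera("wrist"); save(c,"w1.png")
print([(np.round([p["position"][1]*512,p["position"][0]*384],1).tolist(),round(p["score"],2)) for p in robot.pinpoint("mallet_mid",c)])
print(proj(c,[.6365,.2692,.0725]),proj(c,[.6365,.2692,.145]),proj(c,[.6365,.2692,.055]))
E
```

```text
heading -44.64961795941681 tilt 0.15791558695464059 pos [0.5982 0.2046 0.2161] F [ 1.24  0.68 -0.71] t 3.55 open 0.09291893328672891
togo tool [-0.0178 -0.0729  0.1212]
[([235.6, 111.5], 0.93)]
[232.3295289  108.69633195] [226.34473341 107.35811004] [233.37527452 108.93008205]
```

View pics/w1.png

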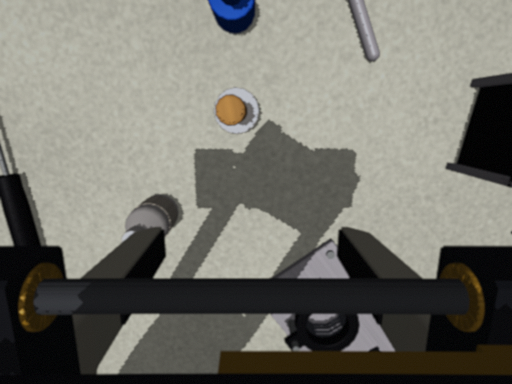

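The wrist picture shows the wood/white mallet, its handle top at (231,109). The blue one is at (233,12) and the bottle at (150,215).

Run:
```python
from h import *
c=robot.read_camera("wrist")
im=c["img"].astype(int);b,g,r=im[...,0],im[...,1],im[...,2]
m=(r-b>50)&(r>90); m[250:]=0
ys,xs=np.nonzero(m);print(len(xs),xs.mean(),ys.mean(),xs.min(),xs.max(),ys.min(),ys.max())
p=onz(c,231,109.5,.145);print(p, onz(c,235.6,111.5,.0725))
togo([p[0],p[1],.1])
```

```text
689 226.3120464441219 103.52830188679245 212 240 89 118
[0.63667246 0.26126108 0.145     ] [0.63578183 0.26054245 0.0725    ]
heading -44.81970320120665 tilt 0.07689874839131597 pos [0.5969 0.199  0.218 ] F [-0.88 -0.71 -0.84] t 3.7 open 0.09311293535270837
togo tool [-0.0156 -0.0723  0.1179]
```

Run:
```python
from h import *
c=robot.read_camera("wrist")
im=c["img"].astype(int);b,g,r=im[...,0],im[...,1],im[...,2]
m=(r-b>50)&(r>90); m[250:]=0
ys,xs=np.nonzero(m);print(len(xs),xs.mean(),ys.mean(),xs.min(),xs.max(),ys.min(),ys.max())
p=onz(c,226.3,103.7,.145);print(p)
q=[(x["position"][1]*512,x["position"][0]*384) for x in robot.pinpoint("mallet_mid",c)][0]
print(q,onz(c,*q,.0725))
togo([p[0],p[1],.1])
```

```text
685 225.05547445255473 102.4014598540146 211 239 88 117
[0.63718435 0.26513959 0.145     ]
(234.1888, 107.48159999999999) [0.63750994 0.26276012 0.0725    ]
heading -44.9272195471969 tilt 0.024927641116042294 pos [0.597  0.1979 0.219 ] F [ 0.11 -0.53 -0.95] t 3.8 open 0.09283896694736854
togo tool [-0.0191 -0.076   0.119 ]
```

Request:
jog_arm:
  commands: [-1,-0.01,-0.0383,0,0,-1,-0.01,-0.0383,0,0,-1,0,0,0.01,0,-1,0,0,0.03,0,-1,0,0,0.03,0,-1,0,0,0.03,0,-0.3,0,0,0.029,0,-0.3,0,0,0,0,-0.3,0,0,0,0,-0.3,0,0,0,0]
  grip_force: 45

```text
t: 4.63
tool_pos: [0.6382, 0.2669, 0.0924]
orientation: [-2.901, 1.2, -0.003]
force: [0.3, 0.1, 0.5]
opening: 0.0706
```

Run:
```python
from h import *
togo([.637,.266,.09])
c=robot.read_camera("wrist"); save(c,"w2.png")
c=robot.read_camera("side"); save(c,"s2.png",(60,100,260,300),3)
```

```text
heading -44.933761030391956 tilt 0.16331175112858318 pos [0.6382 0.2669 0.0924] F [0.26 0.09 0.47] t 4.6333 open 0.07064719120926977
togo tool [-0.0003  0.0015  0.0023]
```

View pics/w2.png

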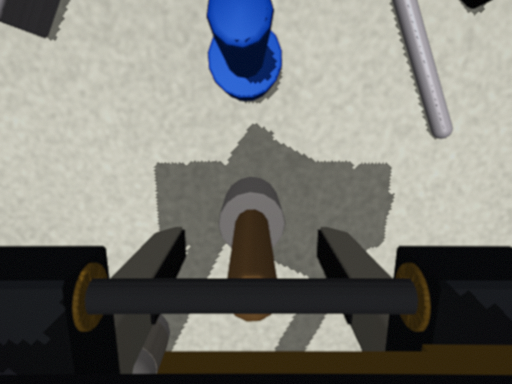

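View pics/s2.png

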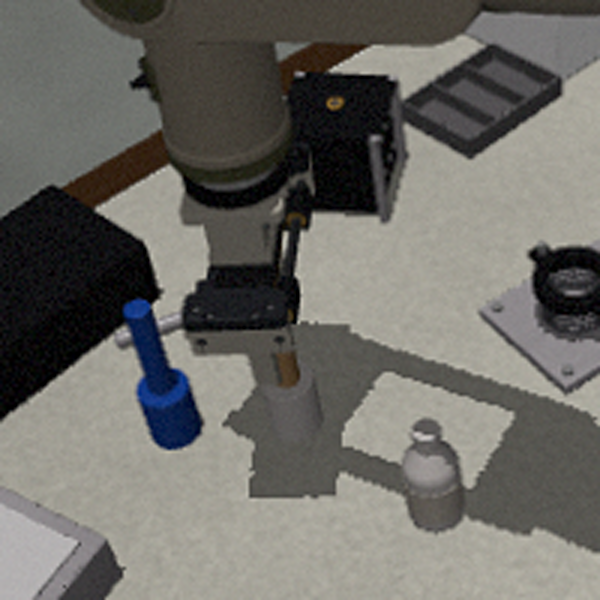

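The handle sits centred between the fingers, at col 252 between cols 185 and 318. Closing.

Request:
jog_arm:
  commands: [1,0,0,0,0,1,0,0,0,0,1,0,0,0,0,1,0,0,0,0,1,0,0,0,0,1,0,0,0,0,1,0,0,0,0,1,0,0,0,0]
  grip_force: 50

```text
t: 5.4
tool_pos: [0.637, 0.2673, 0.0895]
orientation: [2.904, -1.199, -0.0]
force: [0.5, -0.4, -0.0]
opening: 0.0216
```

Run:
```python
from h import *
c=robot.read_camera("wrist"); save(c,"w3.png")
togo([.5253,-.0881,.19])
st=robot.read_state();p=st["tool_pos"]
for z in (.145,.1,.055,0): print(z,proj(c,[p[0],p[1],z]))
```

```text
heading -44.88003320074461 tilt 0.017642180724516652 pos [0.637  0.2673 0.0894] F [-0.12 -0.38 -1.56] t 5.45 open 0.021354289714581753
togo tool [ 0.1716  0.3306 -0.1005]
0.145 [252.99884047 302.06650495]
0.1 [252.45185302 252.79426549]
0.055 [252.13174968 223.93667616]
0 [251.88419987 201.60816846]
```

View pics/w3.png

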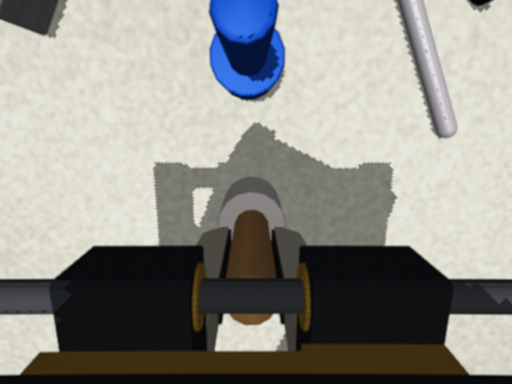

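Request:
jog_arm:
  commands: [1,0,0,-0.03,0,1,0,0,-0.03,0,1,0,0,-0.03,0,1,0.0191,0.0367,0,0,1,0.0191,0.0367,0,0,1,0.0191,0.0367,0,0,1,0.0191,0.0367,0,0,1,0.0191,0.0367,0,0,1,0.0191,0.0367,0,0,1,0.0191,0.0367,0,0,1,0.0191,0.0367,0,0,1,0.0191,0.0367,0,0,1,0,0,0,0,1,0,0,0,0,1,0,0,0,0,1,0,0,0,0]

```text
t: 6.78
tool_pos: [0.526, -0.0869, 0.1794]
orientation: [-2.904, 1.198, 0.001]
force: [0.9, 0.4, -3.0]
opening: 0.0217
```

Run:
```python
from h import *
togo([.5253,-.0881,.1525])
a=robot.read_camera("scene");b=robot.read_camera("side");c=robot.read_camera("wrist")
u=np.int32(proj(a,[.525,-.088,.07]));v=np.int32(proj(b,[.525,-.088,.07]))
A=a["img"][u[1]-65:u[1]+65,u[0]-65:u[0]+65];B=b["img"][v[1]-65:v[1]+65,v[0]-65:v[0]+65]
cv2.imwrite("pics/p1.png",cv2.resize(np.hstack([A,B]),None,fx=3,fy=3,interpolation=cv2.INTER_CUBIC)); save(c,"w4.png");print(u,v)
```

```text
heading -44.82314467559683 tilt 0.04119665223816517 pos [ 0.526  -0.0869  0.1794] F [ 0.9   0.38 -3.04] t 6.7833 open 0.021658066047754117
togo tool [0.0004 0.0013 0.0269]
[227 151] [284 168]
```

View pics/p1.png

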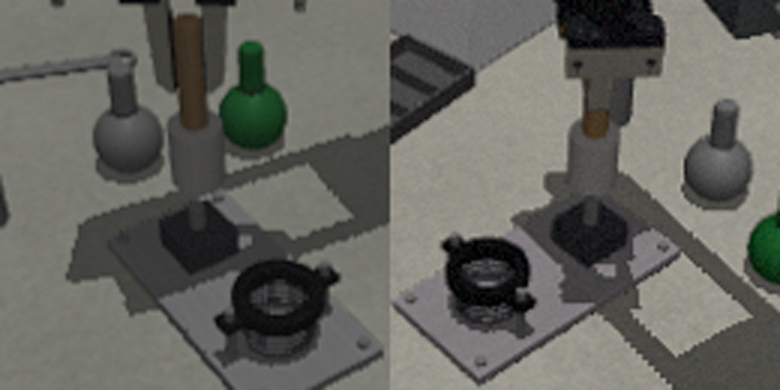

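View pics/w4.png

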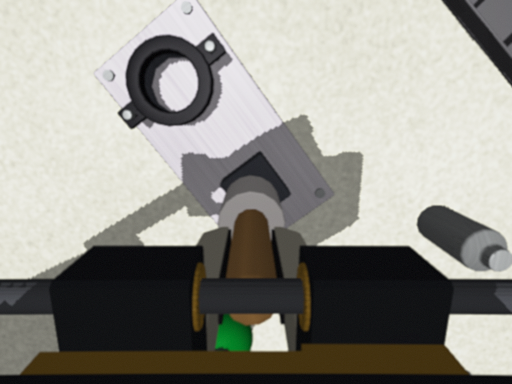

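The pictures show the head centred over the pin in both views (scene pin at about (196,205) in the crop, side (590,205)). Now down.

Request:
jog_arm:
  commands: [1,0,0.001,0.012,0,1,0,0,0.011,0,1,0,0,0.003,0,1,0,0,0.003,0,1,0,0,0.003,0,1,0,0,0.003,0,1,0,0,0.002,0,1,0,0,0.002,0,1,0,0,0.001,0,1,0,0,0.001,0,1,0,0,0.001,0,1,0,0,0,0]

```text
t: 7.93
tool_pos: [0.5251, -0.0887, 0.1376]
orientation: [-2.904, 1.199, -0.0]
force: [-2.1, 1.8, -0.3]
opening: 0.0214
```

Request:
jog_arm:
  commands: [1,0,0,0.001,0,1,0,0,0.001,0,1,0,0,0,0]

```text
t: 8.18
tool_pos: [0.5256, -0.0888, 0.1372]
orientation: [-2.904, 1.199, -0.002]
force: [-6.7, 3.1, 12.7]
opening: 0.0216
```

Request:
jog_arm:
  commands: [1,0,0,0.001,0,1,0,0,0.001,0,1,0,0,0,0,1,0,0,0,0]

```text
t: 8.52
tool_pos: [0.526, -0.0888, 0.137]
orientation: [-2.903, 1.199, -0.004]
force: [-11.7, 3.7, 25.1]
opening: 0.0212
```

Run:
```python
from h import *
togo([.637,.266,.09])
```

```text
heading -44.87368211326588 tilt 0.1382753066302105 pos [ 0.526  -0.0888  0.137 ] F [-11.68   3.71  25.06] t 8.5167 open 0.021216460427829743
togo tool [-0.1718 -0.3297  0.0471]
```

Request:
jog_arm:
  commands: [1,0,0,-0.004,0,1,0,0,-0.02,0,1,0,0,-0.025,0,1,-0.02,-0.036,0,0,1,-0.02,-0.036,0,0,1,-0.02,-0.036,0,0,1,0,0,0,0,1,0,0,0,0]

```text
t: 9.18
tool_pos: [0.5594, 0.0321, 0.182]
orientation: [2.906, -1.194, 0.001]
force: [-0.4, -0.2, -2.4]
opening: 0.0215
```

Run:
```python
from h import *
togo([.637,.266,.09])
a=robot.read_camera("scene");b=robot.read_camera("side")
for c,n in ((a,"scene"),(b,"side")):
    print([(np.round([x["position"][1]*512,x["position"][0]*384],1).tolist(),round(x["score"],2)) for x in robot.pinpoint("lockpin_top",c)], proj(c,[.5253,-.0881,.063]),proj(c,[.5253,-.0881,.048]),proj(c,[.5253,-.0881,.040]))
u=np.int32(proj(a,[.525,-.088,.05]));v=np.int32(proj(b,[.525,-.088,.05]))
A=a["img"][u[1]-40:u[1]+40,u[0]-40:u[0]+40];B=b["img"][v[1]-40:v[1]+40,v[0]-40:v[0]+40]
cv2.imwrite("pics/p2.png",cv2.resize(np.hstack([A,B]),None,fx=5,fy=5,interpolation=cv2.INTER_CUBIC))
```

```text
heading -44.668779378462 tilt 0.03623514382265641 pos [0.5594 0.0321 0.182 ] F [-0.42 -0.2  -2.42] t 9.1833 open 0.02152972781356273
togo tool [-0.1093 -0.2209  0.092 ]
[([229.1, 156.4], 0.35)] [227.95729616 153.95198595] [228.31394312 158.55295561] [228.5007817  160.96413641]
[([285.8, 172.4], 0.57)] [284.66354734 170.86076619] [284.40477412 175.0578058 ] [284.26811161 177.26758138]
```

View pics/p2.png

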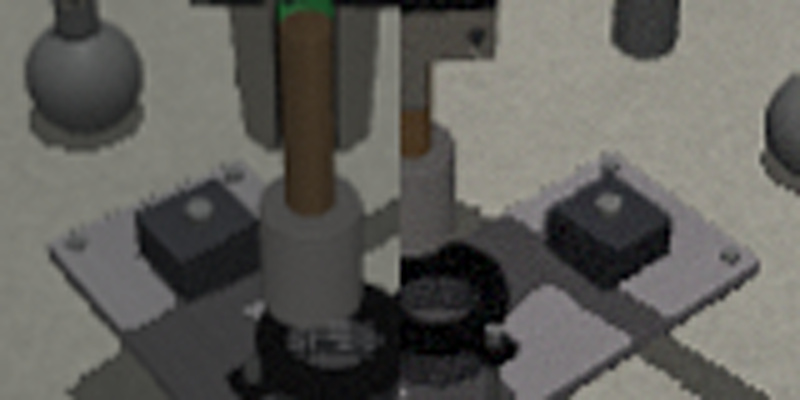

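The pin now shows low in its block in both views (scene crop (200,205), side (607,203)). The press ended stiff at about 28 N, with the mallet face at 47.5 mm. Next, the mallet goes back to its old spot on the bare bench.

Request:
jog_arm:
  commands: [1,-0.0182,-0.0368,0,0,1,-0.0182,-0.0368,0,0,1,-0.0182,-0.0368,0,0,1,-0.0182,-0.0368,0,0,1,-0.0182,-0.0368,0,0,1,-0.0182,-0.0368,0,0,1,0,0,0.01,0,1,0,0,0.03,0,1,0,0,0.03,0,1,0,0,0.013,0,1,0,0,0.005,0,1,0,0,0,0,1,0,0,0,0]

```text
t: 10.47
tool_pos: [0.6382, 0.2631, 0.0962]
orientation: [-2.902, 1.2, -0.002]
force: [1.0, -0.2, -1.7]
opening: 0.0214
```

Run:
```python
from h import *
togo([.637,.266,.0895])
```

```text
heading -44.9423838543767 tilt 0.09922759406808093 pos [0.6382 0.2631 0.0962] F [ 1.02 -0.22 -1.69] t 10.4667 open 0.021411221038722904
togo tool [-0.0029 -0.0012  0.0067]
```

Request:
jog_arm:
  commands: [1,0,0,0.003,0,1,0,0,0.002,0,1,0,0,0.001,0,1,0,0,0,0,1,0,0,0,0]

```text
t: 10.88
tool_pos: [0.6378, 0.2638, 0.0896]
orientation: [-2.903, 1.199, -0.002]
force: [0.8, -0.2, -0.6]
opening: 0.0215
```

Request:
jog_arm:
  commands: [1,0,0,0.0005,0,1,0,0,0,0,1,0,0,0,0]

```text
t: 11.13
tool_pos: [0.638, 0.2639, 0.0895]
orientation: [-2.903, 1.199, -0.002]
force: [-1.4, -0.5, 6.0]
opening: 0.0216
```

Request:
jog_arm:
  commands: [0.3,0,0,-0.0003,0,0.3,0,0,0,0,0.3,0,0,0,0,-0.3,0,0,0,0,-0.3,0,0,0,0,-0.3,0,0,0,0,-0.3,0,0,0,0,-0.3,0,0,-0.03,0,-0.3,0,0,-0.04,0,-0.3,0,0,-0.04,0,-0.3,0,0,-0.02,0]

```text
t: 12.05
tool_pos: [0.6389, 0.2642, 0.2247]
orientation: [-2.9, 1.197, -0.008]
force: [1.4, -0.3, 1.5]
opening: 0.0605
```

Run:
```python
from h import *
togo([.4926,-.2446,.22])
a=robot.read_camera("scene");b=robot.read_camera("side")
u=np.int32(proj(a,[.637,.265,.07]));v=np.int32(proj(b,[.637,.265,.07]))
A=a["img"][u[1]-65:u[1]+65,u[0]-65:u[0]+65];B=b["img"][v[1]-65:v[1]+65,v[0]-65:v[0]+65]
cv2.imwrite("pics/m1.png",cv2.resize(np.hstack([A,B]),None,fx=3,fy=3,interpolation=cv2.INTER_CUBIC))
```

```text
heading -44.87744790213795 tilt 0.37977773467102527 pos [0.6389 0.2642 0.2247] F [ 1.41 -0.29  1.53] t 12.05 open 0.06045701968536332
togo tool [0.2554 0.4638 0.0027]
```

View pics/m1.png

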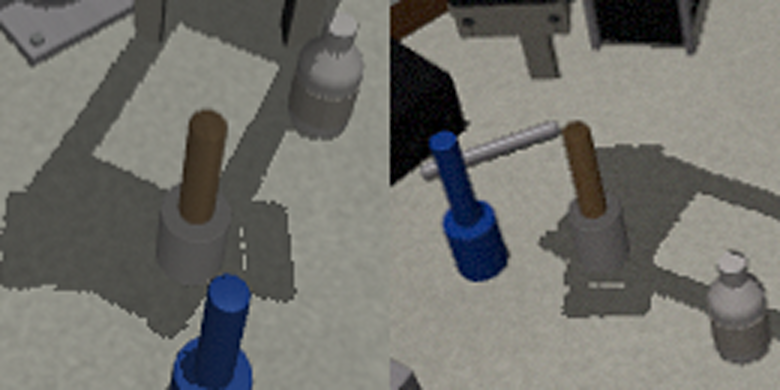

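The pictures show the mallet upright and free at scene crop (195,215) and side (595,200). Next, the tank.

Request:
jog_arm:
  commands: [-0.3,0.0196,0.0357,0,0,-0.3,0.0196,0.0357,0,0,-0.3,0.0196,0.0357,0,0,-0.3,0.0196,0.0357,0,0,-0.3,0.0196,0.0357,0,0,-0.3,0.0196,0.0357,0,0,-0.3,0.0196,0.0357,0,0,-0.3,0.0196,0.0357,0,0,-0.3,0.0196,0.0357,0,0,-0.3,0.0196,0.0357,0,0,-0.3,0.0196,0.0357,0,0,-0.3,0.0196,0.0357,0,0,-0.3,0.0196,0.0357,0,0,-0.3,0,0.036,0,0,-0.3,0,0,0,0,-0.3,0,0,0,0,-0.3,0,0,0,0,-0.3,0,0,0,0]

```text
t: 13.65
tool_pos: [0.4653, -0.2694, 0.2179]
orientation: [-2.904, 1.197, 0.001]
force: [-0.1, -0.4, -0.4]
opening: 0.0602
```

Run:
```python
from h import *
togo([.4926,-.2446,.065])
a=robot.read_camera("scene");b=robot.read_camera("side");c=robot.read_camera("wrist");save(c,"w5.png")
for n,x in (("scene",a),("side",b),("wrist",c)):
    print(n,[(np.round([p["position"][1]*512,p["position"][0]*384],1).tolist(),round(p["score"],2)) for p in robot.pinpoint("tank_mid",x)],proj(x,[.4926,-.2446,.0525]),proj(x,[.4926,-.2446,.105]))
togo([.4926,-.2446,.065])
```

```text
heading -44.81491441548741 tilt 0.0463549666034031 pos [ 0.4653 -0.2694  0.2179] F [-0.06 -0.38 -0.44] t 13.65 open 0.06021912696767792
togo tool [ 0.002  -0.0368  0.1529]
scene [([205.7, 123.0], 0.92), ([246.0, 118.9], 0.83)] [201.5425079  124.60419668] [199.36132864 108.31033711]
side [([350.4, 179.8], 0.7), ([328.9, 153.4], 0.64)] [328.3593076  151.42044199] [330.41974983 136.63446364]
wrist [([246.3, 145.8], 0.81)] [253.56563394 146.58123176] [254.03780735 152.66276069]
heading -44.800598455573194 tilt 0.0033701531336347425 pos [ 0.4653 -0.2698  0.2185] F [-0.2   0.78  0.15] t 13.95 open 0.0605299477963636
togo tool [ 0.0016 -0.0371  0.1535]
```

View pics/w5.png

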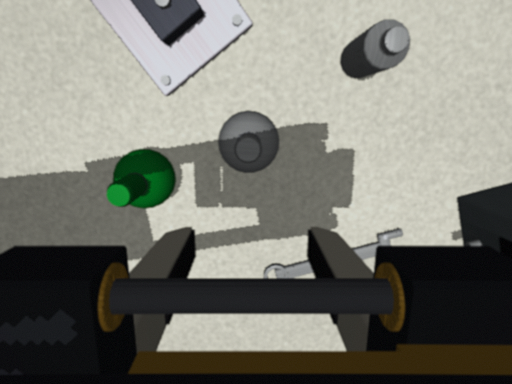

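The wrist picture shows the grey steel tank with its neck top at (248,149) and belly centre at (249,141). The green one is at (120,190) and the canister at (393,40).

Run:
```python
from h import *
c=robot.read_camera("wrist");a=robot.read_camera("scene");b=robot.read_camera("side")
A=a["img"][95:160,170:270];B=b["img"][125:190,290:390];C=c["img"][100:185,200:300]
save(c,"w6.png",(190,90,310,200),5)
cv2.imwrite("pics/t1.png",cv2.resize(np.hstack([A,B]),None,fx=4,fy=4,interpolation=cv2.INTER_CUBIC))
g=cv2.medianBlur(cv2.cvtColor(c["img"],cv2.COLOR_BGR2GRAY),3)
print(onz(c,248,149,.105),onz(c,249,141,.029),onz(c,246.3,145.8,.0525))
print(tri([ray(a,205.7,123),ray(b,328.9,153.4)]),tri([ray(a,205.7,123),ray(b,328.9,153.4),ray(c,246.3,145.8)]),tri([ray(a,203.5,124),ray(b,328.5,153),ray(c,246.3,145.8)]))
```

```text
[ 0.49094477 -0.23942988  0.105     ] [ 0.49162976 -0.23935025  0.029     ] [ 0.48778448 -0.23955743  0.0525    ]
(array([ 0.48404842, -0.23502893,  0.05736114]), [np.float64(0.0012696124158875647), np.float64(0.0012696124158876395)]) (array([ 0.48548655, -0.23785413,  0.05547467]), [np.float64(0.0028454521177429773), np.float64(0.0018136968044234652), np.float64(0.0029525310349895586)]) (array([ 0.4881734 , -0.23966092,  0.0536826 ]), [np.float64(0.001419150864837151), np.float64(0.0012605213897957936), np.float64(0.00034377970949348903)])
```

View pics/w6.png

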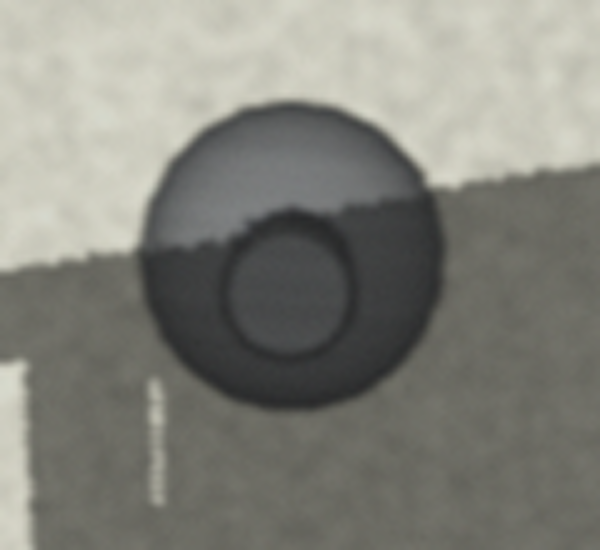

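View pics/t1.png

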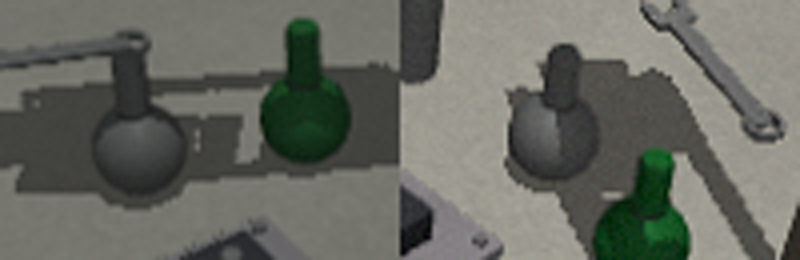

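Run:
```python
from h import *
c=robot.read_camera("wrist");a=robot.read_camera("scene");b=robot.read_camera("side")
print(tri([ray(a,204.6,131.8),ray(b,328,158.8)]))
print(tri([ray(a,204.6,131.8),ray(b,328,158.8),ray(c,248,140.6)]))
togo([.491,-.2395,.066])
```

```text
(array([ 0.48850857, -0.24085947,  0.02889712]), [np.float64(0.0008282258332424707), np.float64(0.0008282258332426773)])
(array([ 0.48945493, -0.23949216,  0.02970901]), [np.float64(0.0005883422853365547), np.float64(0.0018509952669490857), np.float64(0.0017160118514488651)])
heading -44.875253037888434 tilt 0.003285106209545859 pos [ 0.4649 -0.2705  0.2185] F [ 0.6   0.52 -0.82] t 14.25 open 0.060481922048226736
togo tool [-0.0034 -0.0404  0.1525]
```

Request:
jog_arm:
  commands: [-0.3,-0.002,-0.02,0,0,-0.3,-0.002,-0.0195,0,0,-0.3,0,0,0.01,0,-0.3,0,0,0.035,0,-0.3,0,0,0.035,0,-0.3,0,0,0.035,0,-0.3,0,0,0.0275,0,-0.3,0,0,0.01,0,-0.3,0,0,0,0,-0.3,0,0,0,0]

```text
t: 15.08
tool_pos: [0.4899, -0.24, 0.0664]
orientation: [2.904, -1.199, -0.0]
force: [-0.0, 0.3, 0.3]
opening: 0.06
```

Run:
```python
from h import *
togo([.490,-.2397,.066])
c=robot.read_camera("wrist");save(c,"w7.png")
```

```text
heading -44.88670790160992 tilt 0.015187160536315164 pos [ 0.4899 -0.24    0.0664] F [-0.05  0.31  0.27] t 15.0833 open 0.06004367925000973
togo tool [-0.0001 -0.0003  0.0004]
```

View pics/w7.png

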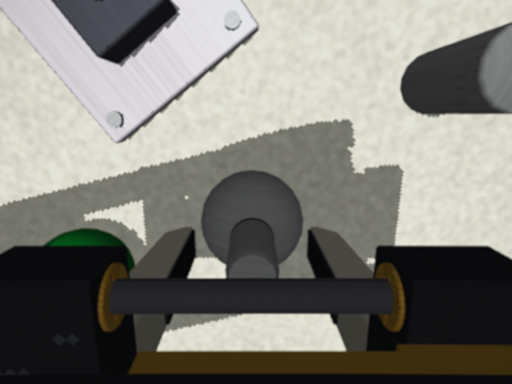

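The tank's neck is centred (col 252 between fingers at 195 and 308). Closing.

Request:
jog_arm:
  commands: [1,0,0,0,0,1,0,0,0,0,1,0,0,0,0,1,0,0,0,0,1,0,0,0,0,1,0,0,0,0,1,0,0,0,0,1,0,0,0,0,1,0,0,-0.01,0,1,0,0,-0.035,0,1,0,0,-0.035,0,1,0,0,-0.01,0,1,0,0,0,0,1,0,0,0,0]
  grip_force: 60

```text
t: 16.3
tool_pos: [0.4899, -0.2397, 0.1556]
orientation: [2.904, -1.199, 0.001]
force: [0.3, -0.0, -4.7]
opening: 0.0227
```

Run:
```python
from h import *
togo([.5397,.0311,.156])
c=robot.read_camera("wrist");save(c,"w8.png")
a=robot.read_camera("scene");save(a,"s8.png",(140,60,300,220),3)
```

```text
heading -44.87924351644346 tilt 0.023795693257616938 pos [ 0.4899 -0.2397  0.1556] F [ 0.29 -0.01 -4.65] t 16.3 open 0.022703340740439105
togo tool [-0.1558 -0.227  -0.0004]
```

View pics/w8.png

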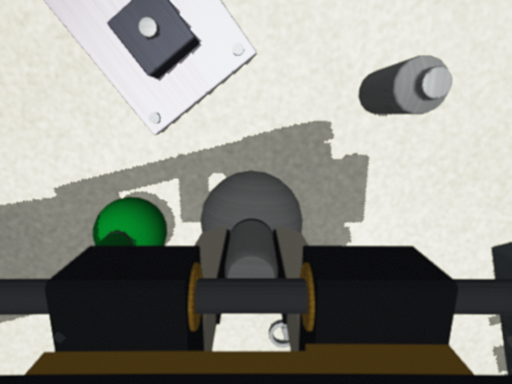

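View pics/s8.png

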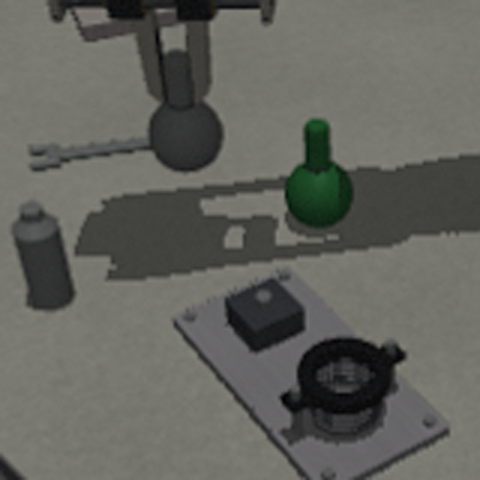

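Request:
jog_arm:
  commands: [1,-0.024,-0.033,0,0,1,-0.024,-0.033,0,0,1,-0.024,-0.033,0,0,1,-0.024,-0.033,0,0,1,-0.024,-0.033,0,0,1,0,0,0,0,1,0,0,0,0,1,0,0,0,0,1,0,0,0,0]

```text
t: 17.15
tool_pos: [0.5204, -0.0391, 0.1546]
orientation: [2.902, -1.2, -0.003]
force: [0.1, -0.8, -3.0]
opening: 0.0231
```

Run:
```python
from h import *
c=robot.read_camera("wrist");save(c,"w9.png");save(c,"w9z.png",(120,20,360,200),3)
q=[(np.round([p["position"][1]*512,p["position"][0]*384],1).tolist(),round(p["score"],2)) for p in robot.pinpoint("cradle_mouth",c)];print(q,proj(c,[.5397,.0311,.06]))
for (u,v),s in q: print(onz(c,u,v,.06))
togo([.5397,.0311,.156])
```

```text
[([255.7, 166.3], 0.3)] [205.54268428 120.54853827]
[ 0.54207994 -0.02154653  0.06      ]
heading -44.99858091777541 tilt 0.06483842867540802 pos [ 0.5208 -0.0395  0.1553] F [ 0.13 -0.12 -3.17] t 17.25 open 0.023001711270561748
togo tool [-0.0366 -0.0632 -0.0008]
```

View pics/w9z.png

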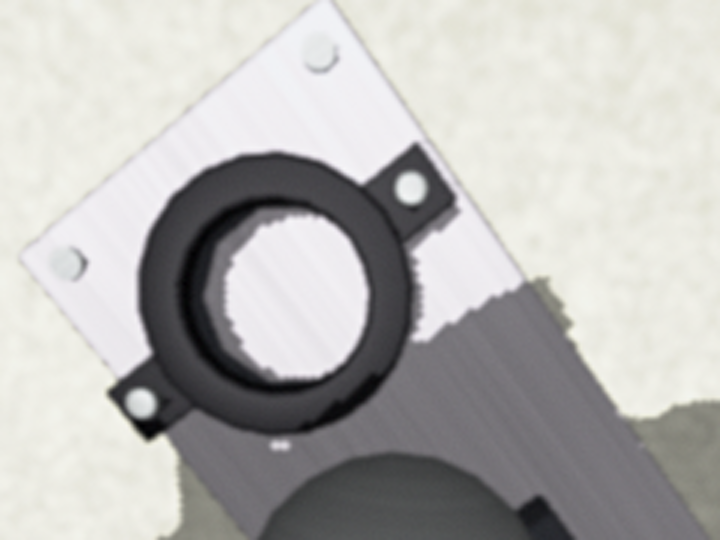

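The enlarged wrist crop shows the ring with outer edge centre at (275,292), which is full picture (211.5,117.2). The rod tops are at (411,188) and (141,404). The network's 0.3 hit at (256,166) is wrong: that is the tank.

Run:
```python
from h import *
c=robot.read_camera("wrist")
save(c,"w9y.png",(120,20,360,200),3)
im=cv2.cvtColor(c["img"],cv2.COLOR_BGR2GRAY)
p=onz(c,211.4,117.1,.06);print(p)
r=[onz(c,120+u/3-.33,20+v/3-.33,.064) for u,v in ((411,188),(141,404))];print(r,(r[0]+r[1])/2,np.linalg.norm(r[0]-r[1]))
togo(p)
st=robot.read_state()
for z in (.0895,.14,.19): print(proj(c,[*st["tool_pos"][:2],z]))
```

```text
[0.54528628 0.02934882 0.06      ]
[array([0.58760092, 0.0224826 , 0.064     ]), array([0.50032615, 0.03433917, 0.064     ])] [0.54396353 0.02841089 0.064     ] 0.08807646446130346
heading -45.001904852631974 tilt 0.03934987861844664 pos [ 0.521  -0.0394  0.1555] F [ 0.51 -0.17 -2.81] t 17.3 open 0.02291384389146432
togo tool [-0.0314 -0.0659  0.0955]
[252.14428431 209.7717579 ]
[252.40530269 234.38278526]
[252.83931724 275.2711011 ]
```

View pics/w9y.png

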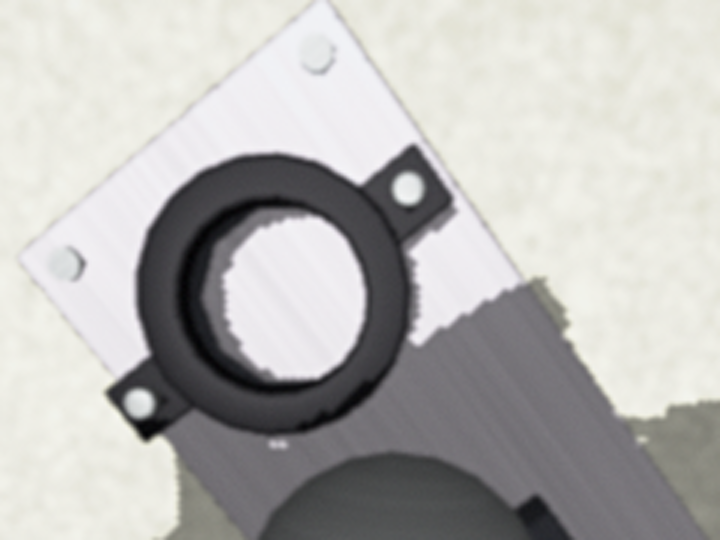

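Request:
jog_arm:
  commands: [1,-0.0163,-0.0322,0,0,1,-0.0162,-0.0321,0,0,1,0,0,0.01,0,1,0,0,0.01,0,1,0,0,0,0,1,0,0,0,0,1,0,0,0,0]

```text
t: 17.88
tool_pos: [0.5433, 0.0292, 0.1358]
orientation: [2.902, -1.201, -0.001]
force: [0.4, -0.2, -2.4]
opening: 0.0229
```

```bash
cat > v.py <<'E'
import sys
from h import *
togo([.5435,.029,.120])
a=robot.read_camera("scene");b=robot.read_camera("side")
u=np.int32(proj(a,[.54,.03,.07]));v=np.int32(proj(b,[.54,.03,.07]))
A=a["img"][u[1]-50:u[1]+50,u[0]-50:u[0]+50];B=b["img"][v[1]-50:v[1]+50,v[0]-50:v[0]+50]
cv2.imwrite("pics/%s.png"%sys.argv[1],cv2.resize(np.hstack([A,B]),None,fx=4,fy=4,interpolation=cv2.INTER_CUBIC))
E
python3 v.py c1
```

```text
heading -44.97185717293882 tilt 0.036058462832142105 pos [0.5433 0.0292 0.1358] F [ 0.35 -0.15 -2.39] t 17.8833 open 0.022941546843376095
togo tool [ 0.0002 -0.      0.0158]
```

View pics/c1.png

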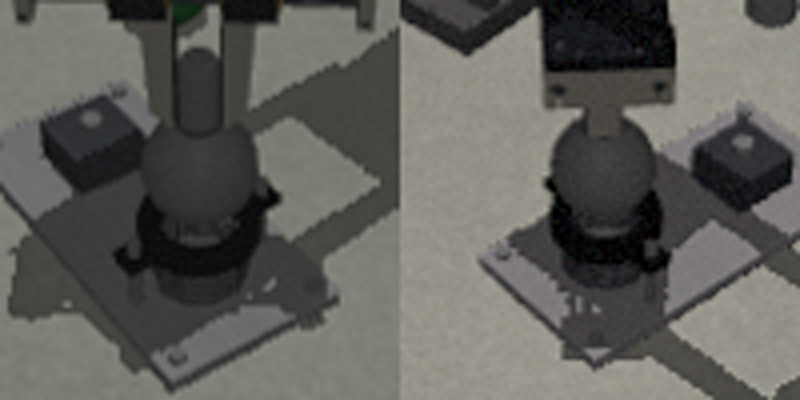

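The belly is centred over the ring in both views: scene crop cols 199 and 198, side 603 and 607. Lowering onto the ring.

Request:
jog_arm:
  commands: [1,0,0,0.007,0,1,0,0,0.005,0,1,0,0,0.003,0,1,0,0,0.003,0,1,0,0,0.003,0,1,0,0,0,0,1,0,0,0,0]

```text
t: 18.57
tool_pos: [0.5438, 0.0301, 0.1154]
orientation: [2.903, -1.199, 0.001]
force: [-2.7, -2.3, 4.3]
opening: 0.0229
```

Request:
jog_arm:
  commands: [1,0,0,0.003,0,1,0,0,0.003,0,1,0,0,0.003,0,1,0,0,0.003,0,1,0,0,0,0,1,0,0,0,0]

```text
t: 19.07
tool_pos: [0.5441, 0.0301, 0.1042]
orientation: [2.904, -1.199, 0.002]
force: [-5.3, -3.0, 10.4]
opening: 0.0229
```

```bash
python3 v.py c2
```

```text
heading -44.87409637485724 tilt 0.06228323527623973 pos [0.5441 0.0301 0.1042] F [-5.34 -3.02 10.36] t 19.0667 open 0.022936838520994027
togo tool [ 0.0004  0.0012 -0.0158]
```

View pics/c2.png

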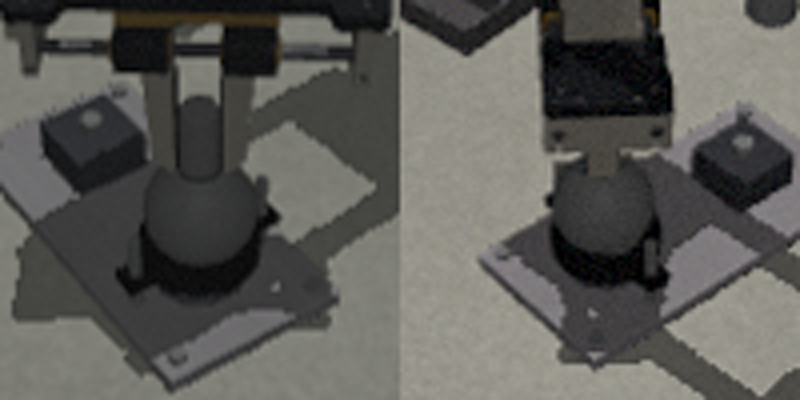

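The ring is going down with the tank upright: the rods now stand out above it, at (262,190) in the scene crop. Continuing in small steps to the stop.

Request:
jog_arm:
  commands: [1,0,0,0.001,0,1,0,0,0.001,0,1,0,0,0.001,0,1,0,0,0,0,1,0,0,0,0]

```text
t: 19.58
tool_pos: [0.5444, 0.03, 0.1021]
orientation: [2.904, -1.199, 0.003]
force: [-6.8, -4.3, 15.8]
opening: 0.0233
```

Request:
jog_arm:
  commands: [1,0,0,0.001,0,1,0,0,0,0,1,0,0,0,0,1,0,0,0,0]

```text
t: 19.92
tool_pos: [0.5446, 0.0299, 0.1019]
orientation: [2.904, -1.199, 0.004]
force: [-10.0, -3.7, 21.2]
opening: 0.0233
```

```bash
python3 v.py c3
python3 - <<'E'
from h import *
c=robot.read_camera("wrist")
for n in ("scene","side"):
    c=robot.read_camera(n)
    print(n,[(np.round([x["position"][1]*512,x["position"][0]*384],1).tolist(),round(x["score"],2)) for x in robot.pinpoint("tank_mid",c)[:2]],proj(c,[.5438,.029,.036+.0525]),
     [proj(c,[.5438,.029,z]).round(1) for z in (.06,.042)],[proj(c,[*p,z]).round(1).tolist() for p in ((.5873,.0225),(.500,.0343)) for z in (.064,.042)])
togo([.544,.03,.102])
E
```

```text
heading -44.86999462953929 tilt 0.1303128903405172 pos [0.5446 0.0299 0.1019] F [-9.96 -3.72 21.2 ] t 19.9167 open 0.023298169952326392
togo tool [-0.0001  0.0014 -0.0181]
scene [([255.5, 172.9], 0.62)] [253.91203661 173.77558154] [array([254. , 182.9]), array([254.1, 188.4])] [[237.6, 189.3], [238.0, 196.1], [269.5, 173.9], [269.4, 180.7]]
side [([349.1, 182.2], 0.75), ([247.9, 185.5], 0.64)] [249.62193829 183.20579385] [array([249.7, 191.4]), array([249.7, 196.4])] [[238.9, 181.1], [239.1, 187.3], [261.3, 199.6], [261.2, 205.8]]
heading -44.87255227536687 tilt 0.12685282380800614 pos [0.5445 0.0299 0.1019] F [-9.99 -3.87 20.92] t 20.2667 open 0.022919324579973088
togo tool [-0.0004  0.0003 -0.0001]
```

View pics/c3.png

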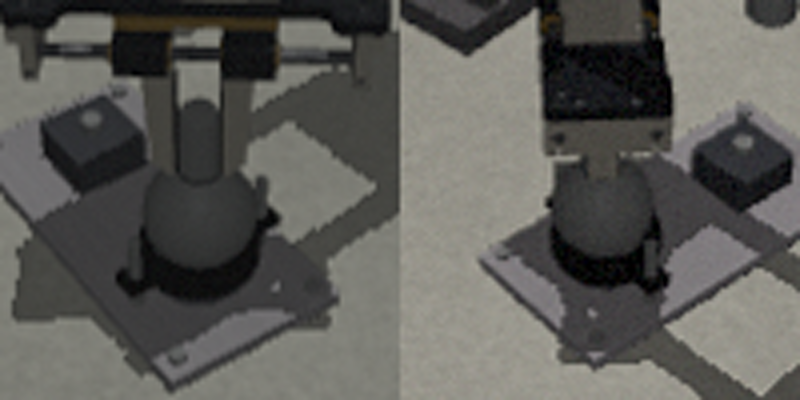

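Run:
```python
from h import *
save(robot.read_camera("side"),"fin.png")
```

```text
(no output)
```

View pics/fin.png

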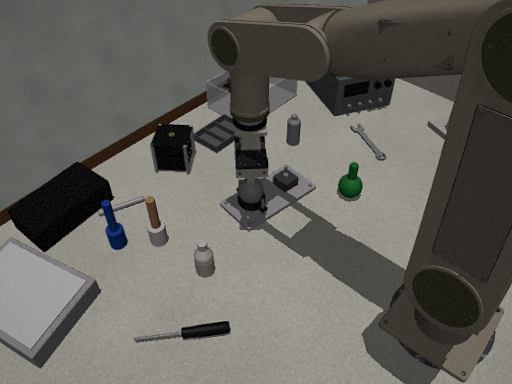

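The mallet stands at (155,222), the canister at (293,130) and the bottle at (204,260), all untouched. The pin is low at (286,178), and the tank is pressed in the cradle at (251,195). Handing in.

Run:
```python
from h import *
print(robot.close_job()); togo([.544,.03,.102])
```

```text
the job is handed in; nothing more can be done
None
the job is handed in; nothing more can be done
```

The whole job was done in the order asked and handed in at about 20 s, well under the 61 s limit.

- **Lock pin:** I drove it down with the white-headed wooden mallet until it stopped moving at about 28 N. The mallet's face was then about 47.5 mm above the bench, against 48 mm for the pin fully down. Both cameras show the pin low in its block.
- **Mallet:** It is back near its old spot on the bare bench, upright and released, and it was still standing in the last side picture.
- **Tank:** I gripped the steel tank by the neck and pressed it upright in the ring cradle. Near the end, 1 mm more of push moved it only 0.2 mm and added 5 N. It was at the height expected for the ring at its bottom stop (gripper tip at 0.1019 m, expected 0.102 m). I finished gripping it at 60 N and holding it down with about 23 N.
- **Bystanders:** The canister and the bottle stand where they were, and the blue and green look-alikes were not touched.

**Checks that disagreed:**
- The pinpoint network put the cradle mouth on the tank in the wrist picture (score 0.3). I used the ring and rod positions from the picture instead, where the rods measured 88.1 mm apart against the stated 88 mm.
- The scene and side cameras' estimate of the cradle differed from the wrist camera's by about 4 mm. I went with the wrist camera's.
- About 10 N of sideways force remained while holding the tank down.

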